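Empty a drop-bottom cell carrier into the collecting bin

ROBOT

A 6-joint arm with a two-finger parallel gripper is mounted at the origin on a cart in front of the work surface, level with it; the furniture and walls round the work are solid. World frame = base frame: x ahead of the robot, y to its left, z up, the work surface at z = 0. Lengths are in mm, angles in rad, forces in N, time in s.
With the tool pointing down it reaches from about 350 to 975 mm from the base axis. Payload 17.4 kg.
Tool frame: the origin (TCP) lies midway between the tips of the shut fingers; the grasp point (between the pads) lies bot.tcp_to_grasp behind it (bot.tcp_to_grasp is the distance from the TCP to the grasp point, in mm); z points along the fingers, y is the line along which they close (so a half turn about z gives the same grasp; the last joint's range is limited). The gripper opens to 85 mm and grips with 20 to 120 N. Pads are 22 mm wide; open, the fingers measure 114 mm over their backs; the gripper's body (76 mm by 85 mm) begins 54 mm behind the grasp point. The pads swing forward as they close: fully open they stand 13 mm farther back than shut.
Start: joints at [-1.262, 0.116, 1.442, -0, 1.584, -0.038], TCP at [229.417, -634.823, 231.303] pointing down, gripper open.
Joint ranges: [-2.83, 2.83], [-0.83, 2.19], [0.07, 2.5], [-1.14, 4.28], [0.01, 3], [-2.97, 2.97]. Speed limits (rad/s): [1.89, 1.89, 2.22, 3.14, 3.14, 3.14].

INTERFACE

Orientations are given as a rotation vector (axis times angle).
In Python, from plant import bot gives the robot as it stands.
- The arm moves only by the tool drive_tool, never from a script. Its argument "deltas" is a list of rows, each a list of 3 entries, a list of its own where there are three numbers: the shift along the world's x, y, z in units of 25 mm (1.0 is 25 mm), then the turn, a rotation vector about the world's x, y, z in units of 6 degrees (1.0 is 6 degrees), then the closure, from -1 (fully open) to 1 (shut). In form: [[[dx, dy, dz], [ax, ay, az], gripper], ...]. A call has 1 to 20 rows; each row shifts and turns the commanded pose from where the row before left it; what a row does not reach is not made up. A row lasts 1/10 s, in which the tool goes at most 50 mm and 8.59 degrees, less where a joint would pass 70% of its speed; a pose out of reach is approached as far as the arm can. A call is refused whole if a number of a shift passes 1 or a number of a turn 1, either way. A call with a gripper value outside its range is refused whole. The fingers move at their own pace and stop on an object; "grip_force" is the grip in N (left out, the last holds). Time passes only in rows, so rows that do not move let the fingers close. It gives the time, the measured TCP pose, the force, the opening and the grip force at its end, in the units of the state.
- bot.sense(): the state, without advancing time (a new reading comes with each control period).
- bot.snapshot(name): name is "scene" or "side" or "wrist"; returns (picture, depth): 400x640x3 uint8, blue, green, red; 400x640 float32, mm along the optical axis (not along the pixel's ray), 0 where there is no reading.
- bot.camera_params(name): a dict with "fov_y" (degrees; the focal length in pixels is half the picture's height over the tangent of half this angle, whatever the lens; pixels are square), "cx", "cy" (the principal point, pixels), "T" (4x4, takes a point from camera to world coordinates). Camera axes: x right, y down, z forward; pixel columns grow to the right and rows downward; lengths in mm; the calibration is good to about 2 mm. A picture is of the moment at which its call begins: read the wrist's pose just before it. camera_params takes no time and is no camera call; for the wrist camera it gives the pose at the moment of the call.
- bot.hand_in(): hands the job in; it is judged then, once.
The state is a dict: "clock": time; "q": joint angles; "dq": joint speeds; "joint_efforts": joint torques, N m; "position": TCP position; "tool_rot": TCP orientation; "contact_force": force on the tool from outside, world axes, zero at the start; "wrist_torque": the same for the moment, N m; "width": opening from 0.0 (shut) to 1.0 (fully open); "grip_force": force on a finger pad.
Only numpy, scipy, OpenCV 4.12 (cv2) and the standard library are available. Lean on these libraries where they do the work, as an engineer would, in place of code of your own. Each camera call takes 0.05 s, during which the arm holds its last target. There are 200 camera calls.

TASK

Set the drop-bottom carrier of spent battery cells fully home on the grey stand over the black bin, facing the same way as the stand (catch at the front, lever on the left), and let go of it. Press its catch so that the trap-door bottom swings open and all three cells drop into the bin, then swing the trap shut by its lever until the catch holds it. Leave the empty, latched carrier home on the stand, and do not disturb the calibration mass, the tape roll or the grease tin.

Things in the scene. Friction and masses are not known exactly. Their poses are not given: they have to be found in the camera images.
- carrier: Drop-bottom carrier, loose, about 0.7 kg, full of cells and latched at the start: open aluminium box 70 (x) x 74 (y) mm, 4 mm walls, z 26 to 80 mm, on four 26 mm feet; 130 mm high in all. Origin: under the box's centre at the feet's underside; z up, -x front (catch), +y left (lever). Side flanges (x -33 to 20, |y| 37 to 50, underside z = 26) hang it on the stand.
- carrier_grip (a point): Centre of the rigid black grip bar over the carrier, at [14, 0, 124] mm in the carrier's frame: 10 mm wide in x, 12 mm high, along y between posts at |y| = 33 to 37 mm, 38 mm clear above the box's rim. Grasp it from above, fingers closing along the carrier's x.
- trap (a joint): Trap-door bottom: 0 = shut (0 to 0.03 latched), 1.3 rad = hanging open. Hinge axis along the carrier's y at x = 38, z = 22 mm; opening, its front edge swings down and its lever swings to -x. Once the catch lets go it falls open by its weight; it stays shut only when latched. Open, it reaches 55 mm below the carrier's origin, so it opens only on the stand.
- lever_pin (a point): Middle of the black crank pin on the trap's lever: round, 10 mm thick, along the carrier's y (y 70 to 102 mm, this point 86), 60 mm from the hinge axis, left of the carrier. In the carrier's frame x = 38 + 60 sin(0.35 - trap), z = 22 + 60 cos(0.35 - trap) mm: [59, 86, 78] shut, [-11, 86, 57] open. Pushing it back to the shut end, past the snap of the catch, takes up to 4 N.
- catch (a joint): Spring catch on the carrier's front wall: 0 = engaged (a spring holds it there), 0.22 rad = pressed to its stop; above about 0.1 rad it lets the trap go. Its hook holds the front edge of the trap; when the trap is swung fully shut, the edge pushes the hook aside and it snaps under by itself.
- catch_pad (a point): Top of the catch's flat black thumb pad, 24 mm wide in y, which reaches over the front wall into the box (carrier x -44 to -6 mm, top at z = 88 mm; this point at [-17, 0, 88] mm when not pressed). Press straight down here with closed fingers: about 1 to 3 N moves it down 6 mm to its stop.
- stand: Grey stand, fixed; origin under its centre, -x front. Base 170 x 126 mm; cheeks (x -42 to 27, |y| 52 to 58 mm, 135 mm high, flared guides to 143) carry ledges (|y| 42 to 52, top z = 125 mm) with 8 mm high end stops, inner faces at x = -35 and 22 mm. The carrier's flanges lie on the ledges with 2 mm play, so it can twist a little; lower it straight down, its x axis along the stand's.
- stand_seat (a point): Where the origin of the carrier lies when it is home on the stand: [0, 0, 99] mm in the stand's frame, axes as the stand's.
- bin_floor (a point): Centre of the inner floor of the black open-topped stacking bin that is fixed in the stand under the seat, 6 mm above the bench; the bin is 145 (x) x 101 (y) x 51 mm, its front wall (-x) only 26 mm high; inside it measures 131 x 80 mm.
- cell_a: Spent battery cell, 15 x 50 x 15 mm, lying along its y axis, origin at the middle of its underside; starts in the carrier on the trap.
- cell_b: Second spent battery cell, as cell_a.
- cell_c: Third spent battery cell, as cell_a.
- cal_mass: Bystander: steel calibration mass with a knob, 28 mm across, 40 mm high, standing on the bench; origin under its centre.
- tape: Bystander: roll of black tape, 57 x 54 x 19 mm, lying flat on the bench; origin under its centre.
- tin: Bystander: flat round grease tin, 51 mm across, 26 mm high; origin under its centre.

How it is judged (in metres and radians):
On the way, in this order (a step that is already met when the one before it is completed fails the run):
1. the carrier is set down home on the stand with the trap shut and all three cells aboard, and let go (x of carrier in the frame of stand_seat between -0.006 and 0.006 m and y of carrier in the frame of stand_seat between -0.006 and 0.006 m and z of carrier in the frame of stand_seat between -0.004 and 0.004 m and angle between carrier's own z axis and vertical below 0.06 rad and angle between the x axis of carrier and the x axis of stand, either way round below 0.2 rad and value of joint trap below 0.1 rad and z of each of cell_a, cell_b, cell_c in the frame of carrier above 0.015 m and horizontal distance between each of cell_a, cell_b, cell_c and carrier below 0.045 m and contact force between the fingers and carrier below 0.3 N), for 0.2 s.
2. with the carrier home on the stand, the trap hangs open and all three cells have dropped into the bin (x of carrier in the frame of stand_seat between -0.006 and 0.006 m and y of carrier in the frame of stand_seat between -0.006 and 0.006 m and z of carrier in the frame of stand_seat between -0.004 and 0.004 m and angle between carrier's own z axis and vertical below 0.06 rad and angle between the x axis of carrier and the x axis of stand, either way round below 0.2 rad and value of joint trap above 0.9 rad and z of cell_a in the frame of bin_floor between -0.01 and 0.045 m and x of cell_a in the frame of bin_floor between -0.068 and 0.07 m and y of cell_a in the frame of bin_floor between -0.045 and 0.045 m and z of cell_b in the frame of bin_floor between -0.01 and 0.045 m and x of cell_b in the frame of bin_floor between -0.068 and 0.07 m and y of cell_b in the frame of bin_floor between -0.045 and 0.045 m and z of cell_c in the frame of bin_floor between -0.01 and 0.045 m and x of cell_c in the frame of bin_floor between -0.068 and 0.07 m and y of cell_c in the frame of bin_floor between -0.045 and 0.045 m), for 0.2 s.
At the end, for the whole second after the job is handed in: The carrier is home on the stand (origin within 6 mm in x and y and 4 mm in height of the seat, upright within 0.06 rad, x axis along the stand's within 0.2 rad), its trap shut and held by the catch (trap and catch both under 0.06 rad), all three cells at rest in the bin (x of carrier in the frame of stand_seat between -0.006 and 0.006 m and y of carrier in the frame of stand_seat between -0.006 and 0.006 m and z of carrier in the frame of stand_seat between -0.004 and 0.004 m and angle between carrier's own z axis and vertical below 0.06 rad and angle between the x axis of carrier and the x axis of stand, either way round below 0.2 rad and value of joint each of trap, catch below 0.06 rad and z of cell_a in the frame of bin_floor between -0.01 and 0.045 m and x of cell_a in the frame of bin_floor between -0.068 and 0.07 m and y of cell_a in the frame of bin_floor between -0.045 and 0.045 m and z of cell_b in the frame of bin_floor between -0.01 and 0.045 m and x of cell_b in the frame of bin_floor between -0.068 and 0.07 m and y of cell_b in the frame of bin_floor between -0.045 and 0.045 m and z of cell_c in the frame of bin_floor between -0.01 and 0.045 m and x of cell_c in the frame of bin_floor between -0.068 and 0.07 m and y of cell_c in the frame of bin_floor between -0.045 and 0.045 m and linear speed of carrier below 0.02 m/s and linear speed of each of cell_a, cell_b, cell_c below 0.03 m/s); the robot touches nothing.
It fails at once if the calibration mass is disturbed (moved more than 20 mm) (distance of cal_mass from where it was at the start of the episode above 0.02 m).
It fails at once if the tape roll is disturbed (moved more than 20 mm) (distance of tape from where it was at the start of the episode above 0.02 m).
It fails at once if the grease tin is disturbed (moved more than 20 mm) (distance of tin from where it was at the start of the episode above 0.02 m).
It also fails if it takes over 69 s, if anything falls off the work surface, if the arm or the gripper's body presses on something with over 40 N, if the wrist force passes 120 N, or if a joint passes its speed limit or range.

## Working session

There is one attempt and no reset: what is moved stays moved. The work goes in short steps, Python scripts to look and compute and a tool call to move; the robot and the scene stay as the last step left them, time stands still between calls to the robot, and variables do not carry over. Pictures are saved under pics/ and viewed, at most 10 in all, crops included, and the job is handed in when it is done.

Besides the shell and the picture viewer there is one more tool, called after "Emit:" by a JSON object that holds its "name" and its "arguments". drive_tool: Moves the arm, as the interface text tells. Its arguments: {"type":"object","properties":{"deltas":{"type":"array","items":{"type":"array"}},"grip_force":{"type":"number"}},"required":["deltas"]}

```bash
mkdir -p pics; ls
cat > h.py <<'E'
import numpy as np,cv2
from plant import bot
def snap(n,f):
    P=bot.camera_params(n); im,d=bot.snapshot(n); cv2.imwrite(f'pics/{f}.png',im); np.savez(f'pics/{f}.npz',im=im,d=d,T=P['T'],f=200/np.tan(np.radians(P['fov_y']/2)),c=[P['cx'],P['cy']]); return im,d
def load(f):
    return np.load(f'pics/{f}.npz')
def cloud(f):
    z=load(f); d=z['d']; v,u=np.mgrid[:400,:640]
    p=np.stack([(u-z['c'][0])*d/z['f'],(v-z['c'][1])*d/z['f'],d],-1)
    w=p@z['T'][:3,:3].T+z['T'][:3,3]; w[d==0]=np.nan; return w
def ray(f,u,v,h):
    z=load(f); r=z['T'][:3,:3]@np.array([(u-z['c'][0])/z['f'],(v-z['c'][1])/z['f'],1]); o=z['T'][:3,3]
    return o+r*(h-o[2])/r[2]
E
python3 - <<'E'
from h import *
s=bot.sense(); print(s,bot.tcp_to_grasp)
a,_=snap('scene','sc'); b,_=snap('side','si')
for n in('scene','side','wrist'): print(n,np.round(bot.camera_params(n)['T'],2).tolist(),bot.camera_params(n)['fov_y'])
cv2.imwrite('pics/both.png',np.hstack([a,b])[:, :][::1,::1] if 0 else np.vstack([a,b])[:, :640][:800])
E
```

```text
pics
{'clock': 0.0, 'q': array([-1.26180965e+00,  1.16518296e-01,  1.44228229e+00,  2.47571521e-06,
        1.58398732e+00, -3.78226819e-02]), 'dq': array([ 0.00177954, -0.0010598 ,  0.00065771,  0.00029273, -0.0002153 ,
        0.0014947 ]), 'joint_efforts': array([-1.64850726e-04, -7.31982493e+01, -6.32491064e+01, -3.73370779e-05,
        6.28092326e-03,  2.53459785e-05]), 'position': array([ 229.35175656, -634.63859434,  230.52981026]), 'tool_rot': array([-3.09331146e+00, -5.41836510e-01,  2.49828817e-04]), 'contact_force': array([-0.59216751,  0.05471099, -0.29959016]), 'wrist_torque': array([ 0.01537485, -0.02679187,  0.01634592]), 'grip_force': 0.0, 'width': 0.9981074530596735} 18.700000000000003
scene [[-0.72, -0.37, 0.59, -18.56], [-0.7, 0.39, -0.6, 652.29], [-0.0, -0.85, -0.53, 567.76], [0.0, 0.0, 0.0, 1.0]] 56.494118726622
side [[0.99, -0.1, 0.1, 384.69], [-0.14, -0.59, 0.79, -847.1], [-0.02, -0.8, -0.6, 821.73], [0.0, 0.0, 0.0, 1.0]] 44.15963636461687
wrist [[0.34, -0.91, -0.25, 293.79], [-0.94, -0.33, -0.09, -611.75], [-0.0, 0.26, -0.96, 372.14], [0.0, 0.0, 0.0, 1.0]] 63.293893134270355
```

View pics/sc.png

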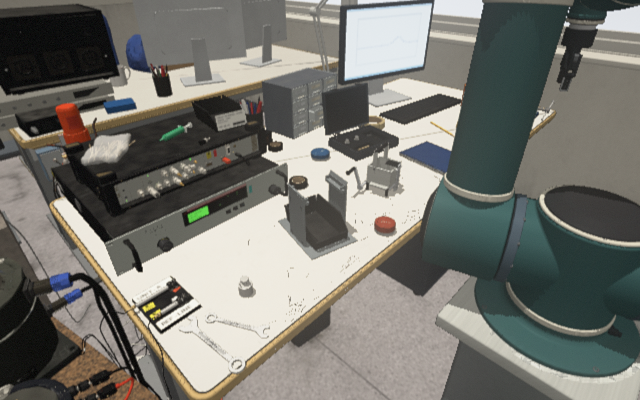

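View pics/si.png

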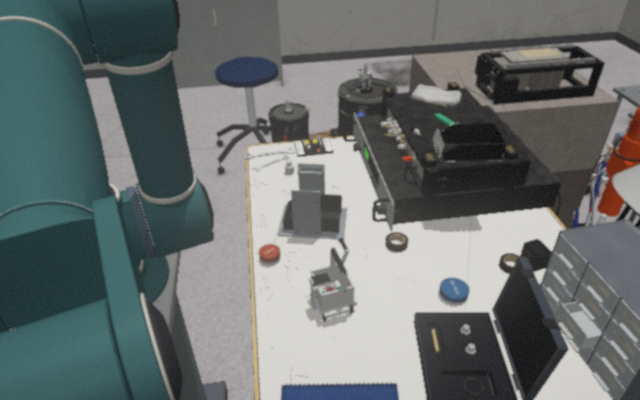

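Scene: stand (320,215), carrier (383,172) with its lever toward (355,178), red tin (385,225), tape (298,182), mass (246,286). Side: carrier (332,288), stand (315,212). I'll get rough positions from the depth.

Run:
```python
from h import *
C={f:cloud(f) for f in('sc','si')}
for f,px in dict(sc=dict(carr=(383,172),stand=(320,230),tin=(385,222),tape=(298,180),mass=(246,284),cheekA=(298,200),cheekB=(337,185),lever=(352,180)),si=dict(carr=(332,288),stand=(315,215),tin=(269,253),tape=(397,238),blue=(454,288),mass=(289,168),cheek=(308,200),lever=(342,243))).items():
  for k,(u,v) in px.items(): print(f,k,np.round(np.nanmedian(C[f][v-1:v+2,u-1:u+2].reshape(-1,3),0)))
# top-down map 1px=1mm x 350..850 , y -350..250
def td(fs,x0,x1,y0,y1,s):
  H=np.zeros((int((x1-x0)*s),int((y1-y0)*s)))-1; I=np.zeros(H.shape+(3,),np.uint8)
  for f in fs:
    w=C[f].reshape(-1,3); im=load(f)['im'].reshape(-1,3)
    ok=np.isfinite(w[:,0])&(w[:,0]>x0)&(w[:,0]<x1)&(w[:,1]>y0)&(w[:,1]<y1)&(w[:,2]<200)
    for p,c in zip(w[ok],im[ok]):
      r=int((x1-p[0])*s)-1; q=int((y1-p[1])*s)-1
      if r>=0 and q>=0 and p[2]>H[r,q]: H[r,q]=p[2]; I[r,q]=c
  return H,I
H,I=td(['sc','si'],350,850,-350,350,1)
G=cv2.applyColorMap(np.clip(H*1.3+20,0,255).astype(np.uint8),cv2.COLORMAP_JET); G[H<0]=0
cv2.imwrite('pics/td.png',G)
```

```text
sc carr [ 474. -112.   72.]
sc stand [480. 131.   5.]
sc tin [371.  16.  25.]
sc tape [692.   3.   7.]
sc mass [447. 376.  26.]
sc cheekA [482. 197. 124.]
sc cheekB [463.  93. 125.]
sc lever [ 586. -118.   -1.]
si carr [ 497. -135.   40.]
si stand [490.  78.  71.]
si tin [371.   8.  26.]
si tape [687.  32.   7.]
si blue [ 759. -162.   23.]
si mass [451. 364.  24.]
si cheek [475.  81. 116.]
si lever [534. -46.  82.]
```

View pics/td.png

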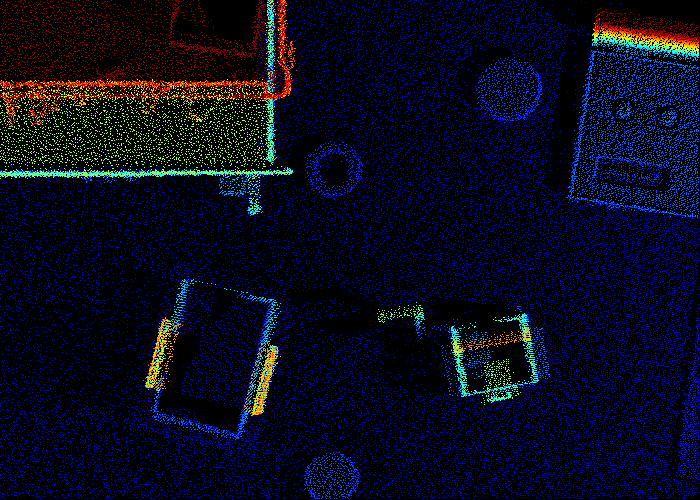

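Heightmap (col=350−y, row=850−x): stand around (212,358), carrier around (495,357), and both have the front toward the robot. The yaws are about −0.22 and +0.14. Next I'll move the wrist camera over the carrier.

Emit:
{"name": "drive_tool", "arguments": {"deltas": [[[0.6,1,0.2],[0,0,0.72],-1],[[0.6,1,0.2],[0,0,0.72],-1],[[0.6,1,0.2],[0,0,0.72],-1],[[0.6,1,0.2],[0,0,0.72],-1],[[0.6,1,0.2],[0,0,0.72],-1],[[0.6,1,0.2],[0,0,0.72],-1],[[0.6,1,0.2],[0,0,0.72],-1],[[0.6,1,0.2],[0,0,0.72],-1],[[0.6,1,0.2],[0,0,0.72],-1],[[0.6,1,0.2],[0,0,0.72],-1],[[0.6,1,0.2],[0,0,0.72],-1],[[0.6,1,0.2],[0,0,0.72],-1],[[0.6,1,0.2],[0,0,0.72],-1],[[0.6,1,0.2],[0,0,0.72],-1],[[0.6,1,0.1],[0,0,0.72],-1],[[0.6,1,0],[0,0,0.72],-1],[[0.6,1,0],[0,0,0.72],-1],[[0.6,0.8,0],[0,0,0.72],-1],[[0,0,0],[0,0,0],-1],[[0,0,0],[0,0,0],-1]]}}

```text
clock: 2.1
position: [499.5, -189.6, 303.5]
tool_rot: [-2.068, -2.364, 0.001]
contact_force: [0.1, -0.3, 0.2]
width: 0.997
grip_force: 0.0
```

Run:
```python
from h import *
s=bot.sense(); print(s['clock'],s['position'],s['tool_rot'],np.abs(s['dq']).max(),s['q'])
snap('wrist','w1'); print(np.round(load('w1')['T'],2).tolist())
```

```text
2.1 [ 499.46003964 -189.56977547  303.46137611] [-2.06809309e+00 -2.36414589e+00  5.77916782e-04] 0.025099098673434135 [-4.10403061e-01 -2.01037723e-01  1.63316924e+00 -1.87785593e-04
  1.71008985e+00 -5.43821558e-01]
[[0.99, 0.13, 0.03, 492.23], [0.13, -0.96, -0.26, -123.04], [-0.0, 0.26, -0.96, 444.99], [0.0, 0.0, 0.0, 1.0]]
```

View pics/w1.png

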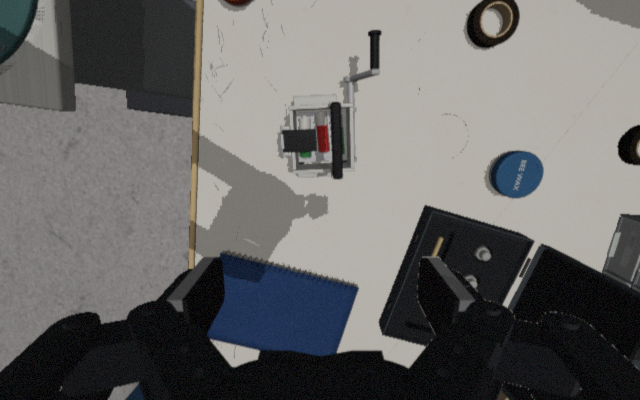

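Wrist view: carrier box (325,140), grip bar from (337,104) to (337,178), pad (300,140), lever pin from (375,32) to (375,72). I'll measure the bar by colour and height.

Run:
```python
from h import *
im=load('w1')['im'];w=cloud('w1')
for nm,h,box in(('bar',130,(325,95,352,185)),('pad',88,(280,122,317,158)),('pin',82,(365,25,386,76))):
  u0,v0,u1,v1=box; m=np.zeros((400,640),np.uint8); m[v0:v1,u0:u1]=(im[v0:v1,u0:u1].max(2)<60)
  n,l,st,_=cv2.connectedComponentsWithStats(m); k=1+st[1:,4].argmax()
  c=max(cv2.findContours((l==k).astype(np.uint8),0,2)[0],key=len); R=cv2.boxPoints(cv2.minAreaRect(c))
  zz=np.nanmedian(w[l==k],0)
  P=np.array([ray('w1',u,v,h)[:2] for u,v in R]); 
  e=[P[1]-P[0],P[2]-P[1]]; L=max(e,key=np.linalg.norm)
  print(nm,st[k],'ctr',P.mean(0).round(1),'sides',[np.linalg.norm(x).round(1) for x in e],'ang',np.degrees(np.arctan2(L[1],L[0])).round(2),'depthmed',zz.round(1))
q=bot.sense()['tool_rot'];M=cv2.Rodrigues(q)[0];print('tool y ang',np.degrees(np.arctan2(M[1,1],M[0,1])), 'z',M[:,2])
```

```text
bar [329 102  19  77 799] ctr [ 511.7 -141.5] sides [np.float64(14.4), np.float64(71.2)] ang -78.58 depthmed [ 510.1 -141.7  128.5]
pad [282 129  35  24 695] ctr [ 472.2 -149.5] sides [np.float64(35.7), np.float64(23.9)] ang 9.94 depthmed [ 472.8 -148.9   86.9]
pin [369  31  12  38 313] ctr [537.9 -48.6] sides [np.float64(11.1), np.float64(34.7)] ang -79.61 depthmed [537.6 -47.   81.9]
tool y ang 7.58311285159747 z [-5.13843054e-04 -3.69033360e-05 -9.99999867e-01]
```

Emit:
{"name": "drive_tool", "arguments": {"deltas": [[[0,1,0],[0,0,0],-1],[[0,1,0],[0,0,0],-1],[[0,1,0],[0,0,0],-1],[[0,1,0],[0,0,0],-1],[[0,1,0],[0,0,0],-1],[[0,1,0],[0,0,0],-1],[[0,1,0],[0,0,0],-1],[[0,1,0],[0,0,0],-1],[[0,1,0],[0,0,0],-1],[[0,0.6,0],[0,0,0],-1],[[0,0,0],[0,0,0],-1],[[0,0,0],[0,0,0],-1]]}}

```text
clock: 3.35
position: [499.4, 49.5, 303.8]
tool_rot: [2.069, 2.364, -0.0]
contact_force: [-0.8, -0.3, 0.7]
width: 1.0
grip_force: 0.0
```

Run:
```python
from h import *
s=bot.sense(); print(s['clock'],s['position'],s['tool_rot'],np.abs(s['dq']).max())
snap('wrist','w2'); print(np.round(load('w2')['T'],2).tolist())
```

```text
3.35 [499.42294556  49.54138766 303.7553943 ] [ 2.06904341e+00  2.36390132e+00 -4.98464088e-04] 0.013082039017013176
[[0.99, 0.13, 0.03, 492.17], [0.13, -0.96, -0.26, 116.13], [-0.0, 0.26, -0.96, 445.25], [0.0, 0.0, 0.0, 1.0]]
```

View pics/w2.png

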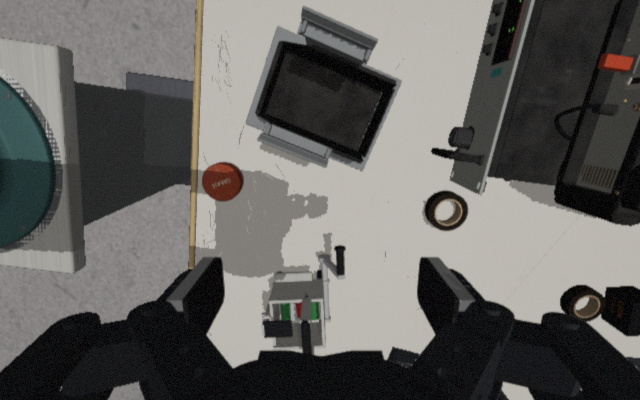

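Wrist view 2: stand base corners at (279,28), (400,80), (366,168), (247,122), and cheeks at (338,36) and (295,145). I'll fit the base and the cheeks.

Run:
```python
from h import *
im=load('w2')['im'];w=cloud('w2')
g=im.max(2); m=((g<165)&(im.max(2).astype(int)-im.min(2)<30)).astype(np.uint8); m[:, :240]=0;m[:,415:]=0;m[180:]=0
m=cv2.morphologyEx(m,cv2.MORPH_OPEN,np.ones((3,3)))
n,l,st,_=cv2.connectedComponentsWithStats(m);k=l[90,320]; print(st[k])
hb=np.nanmedian(w[112:118,255:262,2]);print('base z',hb, w[75:80,385:395,2].mean())
S=w[(w[...,2]>110)&(w[...,2]<150)&(np.abs(w[...,0]-490)<120)&(np.abs(w[...,1]-138)<100)]
R=cv2.minAreaRect(S[:,:2].astype(np.float32)); print('cheeks',R, len(S))
B=w[(w[...,2]>1.5)&(w[...,2]<150)&(np.abs(w[...,0]-490)<130)&(np.abs(w[...,1]-138)<100)&(l==k)]
R=cv2.minAreaRect(B[:,:2].astype(np.float32)); print('all',R,len(B))
# base corners by outer contour, rays at base height
for nm,h,cs in(('base',hb,[(279,28),(400,80),(366,168),(247,122)]),):
  P=np.array([ray('w2',u,v,h)[:2] for u,v in cs]);print(P.round(1).tolist(),P.mean(0))
# cheek by cheek
c0=np.array([490,138])
for sgn in(1,-1):
  a=np.radians(-13);ex=np.array([np.cos(a),np.sin(a)]);ey=np.array([-ex[1],ex[0]])
  Q=S[(S[:,:2]-c0)@ey*sgn>0]
  for lo,hi in((120,128),(132,137),(137,150)):
    q=Q[(Q[:,2]>lo)&(Q[:,2]<hi)]
    if len(q)<10: continue
    r=cv2.minAreaRect(q[:,:2].astype(np.float32)); bp=cv2.boxPoints(r); 
    xs=(q[:,:2]-c0)@ex; ys=(q[:,:2]-c0)@ey; print(sgn,lo,len(q),'rect',np.round(r[0],1),np.round(r[1],1),round(r[2],1),'x',np.percentile(xs,[1,99]).round(1),'y',np.percentile(ys,[1,99]).round(1),'z',np.median(q[:,2]).round(1))
```

```text
[  246     6   156   165 16831]
base z 29.055999642855227 19.66873037135687
cheeks ((484.1094970703125, 138.0450897216797), (119.27181243896484, 69.12421417236328), 75.62432098388672) 3723
all ((489.1034240722656, 126.47003173828125), (145.2750244140625, 169.9312744140625), 75.75914001464844) 16188
[[431.4, 209.4], [581.0, 172.6], [558.4, 62.6], [402.4, 99.6]] [493.26900816 136.0555273 ]
1 120 973 rect [495.9 183.5] [10.8 68.6] 75.6 x [-38.   28.3] y [40.  51.3] z 124.0
1 132 416 rect [496.2 185.3] [13.4 69.1] 75.9 x [-38.   29.2] y [41.4 54.1] z 134.3
1 137 618 rect [498.3 192.7] [ 6.4 68.8] 75.6 x [-37.8  29.3] y [52.2 58.4] z 140.7
-1 120 700 rect [472.6  92.3] [10.3 68.7] 75.6 x [-40.3  25.8] y [-53.9 -42.9] z 124.0
-1 132 263 rect [471.8  89.7] [12.2 67.9] 75.6 x [-39.9  26.4] y [-57.  -45.7] z 134.4
-1 137 430 rect [470.3  82.9] [ 5.5 68.5] 75.5 x [-40.3  26.7] y [-61.1 -55.1] z 140.9
```

Run:
```python
from h import *
w=cloud('w1')
near=(np.abs(w[...,0]-500)<60)&(np.abs(w[...,1]+145)<60)
for nm,lo,hi in(('bar',124,136),('rim',76,84)):
  q=w[near&(w[...,2]>lo)&(w[...,2]<hi)]; r=cv2.minAreaRect(q[:,:2].astype(np.float32)); print(nm,len(q),r,np.median(q[:,2]))
```

```text
bar 811 ((510.0167236328125, -142.50245666503906), (11.391040802001953, 73.36280822753906), 10.207600593566895) 128.4819671527123
rim 711 ((491.1029357910156, -146.02511596679688), (80.88291931152344, 73.88648986816406), 10.127731323242188) 78.84862002096594
```

Emit:
{"name": "drive_tool", "arguments": {"deltas": [[[0.11,-1,0],[0,0,0.11],-1],[[0.11,-1,0],[0,0,0.11],-1],[[0.11,-1,0],[0,0,0.11],-1],[[0.11,-1,0],[0,0,0.1],-1],[[0,-1,-0.5],[0,0,0],-1],[[0,-1,-0.8],[0,0,0],-1],[[0,-1,-1],[0,0,0],-1],[[0,-0.7,-1],[0,0,0],-1],[[0,0,-1],[0,0,0],-1],[[0,0,-1],[0,0,0],-1],[[0,0,-1],[0,0,0],-1],[[0,0,-1],[0,0,0],-1],[[0,0,-0.4],[0,0,0],-1],[[0,0,-0.25],[0,0,0],-1],[[0,0,0],[0,0,0],-1],[[0,0,0],[0,0,0],1],[[0,0,0],[0,0,0],1],[[0,0,0],[0,0,0],1],[[0,0,0],[0,0,0],1],[[0,0,0],[0,0,0],1]], "grip_force": 80}}

```text
clock: 5.4
position: [510.4, -142.3, 105.2]
tool_rot: [2.015, 2.41, 0.0]
contact_force: [0.0, -0.2, 0.8]
width: 0.145
grip_force: 0.5
```

Emit:
{"name": "drive_tool", "arguments": {"deltas": [[[0,0,0],[0,0,0],1],[[0,0,0],[0,0,0],1],[[0,0,0],[0,0,0],1],[[0,0,0.2],[0,0,0],1],[[0,0,0.4],[0,0,0],1],[[0,0,0.4],[0,0,0],1],[[0,0,0],[0,0,0],1],[[0,0,0],[0,0,0],1]]}}

```text
clock: 6.2
position: [510.5, -142.3, 130.2]
tool_rot: [2.015, 2.41, 0.0]
contact_force: [-0.1, 0.0, -7.7]
width: 0.097
grip_force: 78.3
```

Emit:
{"name": "drive_tool", "arguments": {"deltas": [[[-0.02,0.5,0.8],[0,0,-0.34],1],[[-0.02,1,1],[0,0,-0.34],1],[[-0.02,1,1],[0,0,-0.34],1],[[-0.02,1,1],[0,0,-0.34],1],[[-0.02,1,1],[0,0,-0.34],1],[[-0.02,1,0.6],[0,0,-0.34],1],[[-0.02,1,0],[0,0,-0.34],1],[[-0.02,1,0],[0,0,-0.34],1],[[-0.02,1,0],[0,0,-0.34],1],[[-0.02,1,0],[0,0,-0.34],1],[[-0.02,1,0],[0,0,-0.34],1],[[0,0.5,0],[0,0,-0.36],1],[[0,0,0],[0,0,0],1],[[0,0,0],[0,0,0],1],[[0,0,0],[0,0,0],1]]}}

```text
clock: 7.7
position: [504.9, 132.2, 264.8]
tool_rot: [-2.482, -1.926, 0.001]
contact_force: [-0.1, -0.9, -8.4]
width: 0.101
grip_force: 79.0
```

Run:
```python
from h import *
s=bot.sense(); M=cv2.Rodrigues(s['tool_rot'])[0];print(s['clock'],s['position'],np.degrees(np.arctan2(M[1,1],M[0,1])),s['grip_force'])
a,_=snap('wrist','w3');b,_=snap('scene','sc3')
cv2.imwrite('pics/m3.png',np.vstack([a[:,120:520],cv2.resize(b[110:260,240:440],(400,300))])[:600] if 0 else np.hstack([a[100:400,150:500],cv2.resize(b[110:260,240:440],(400,300))]))
w=cloud('w3')
near=(np.abs(w[...,0]-495)<90)&(np.abs(w[...,1]-136)<110)
for nm,lo,hi in(('rim',236,246),('z160-170 hist',0,0)):
  q=w[near&(w[...,2]>lo)&(w[...,2]<hi)]
  if len(q)>20: print(nm,len(q),cv2.minAreaRect(q[:,:2].astype(np.float32)),np.median(q[:,2]))
print(np.histogram(w[near][:,2],np.arange(100,320,5)))
```

```text
7.7 [504.87636203 132.21767779 264.76360232] -14.383834714854137 78.97482633590698
rim 4645 ((520.3184814453125, 160.8479461669922), (161.2996063232422, 77.66793823242188), 24.340526580810547) 240.1219374264206
(array([   0,    0,   13,    0,  458,   47,  257,  241,  351,    0,    0,
          3,    7,   11,   12,   18, 1814,  846, 1782, 1897,  310,  366,
        410,  510,  438,  535,  935, 2445, 1562, 2970,   49,   51,   58,
        122,  287,  361,  517, 3889,  382,  288,  727, 1000, 1745]), array([100, 105, 110, 115, 120, 125, 130, 135, 140, 145, 150, 155, 160,
       165, 170, 175, 180, 185, 190, 195, 200, 205, 210, 215, 220, 225,
       230, 235, 240, 245, 250, 255, 260, 265, 270, 275, 280, 285, 290,
       295, 300, 305, 310, 315]))
```

View pics/m3.png

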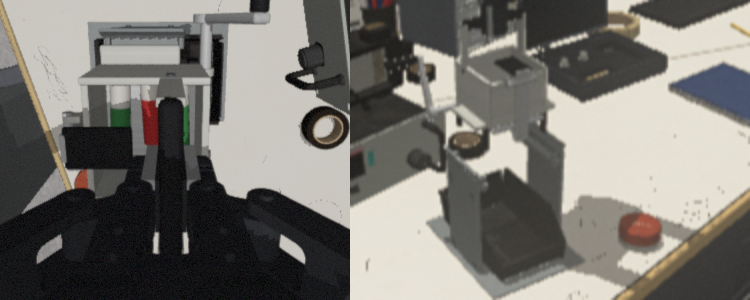

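Left: the carrier hangs squarely in the grip, with rim left edge (80,76)–(212,76). Right: it hovers over the stand. Next I check pitch, yaw and offset from the rim's left wall.

Run:
```python
from h import *
w=cloud('w3')
q=w[165:185,225:368].reshape(-1,3); q=q[(q[:,2]>230)&(q[:,2]<250)]
a=np.radians(-14.4);ex=np.array([np.cos(a),np.sin(a)]);ey=np.array([-ex[1],ex[0]]);o=np.array([491.4,136.1])
x=(q[:,:2]-o)@ex;y=(q[:,:2]-o)@ey
k=(y>30)&(y<42)&(x>-45)&(x<45); x,y,z=x[k],y[k],q[k,2]
print(len(x),np.percentile(x,[1,99]),np.percentile(y,[2,98]),'pitch slope',np.polyfit(x,z,1))
b=np.arange(-34,35,4); top=[(c,np.percentile(y[abs(x-c)<2],97).round(1),np.median(z[abs(x-c)<2]).round(1)) for c in b if (abs(x-c)<2).sum()>5]; print(top)
```

```text
1174 [-32.62350739  35.69363958] [33.6551027 37.5412826] pitch slope [1.16064729e-02 2.37674923e+02]
[(np.int64(-34), np.float64(37.2), np.float64(238.3)), (np.int64(-30), np.float64(37.2), np.float64(238.1)), (np.int64(-26), np.float64(37.2), np.float64(238.0)), (np.int64(-22), np.float64(37.3), np.float64(238.1)), (np.int64(-18), np.float64(37.2), np.float64(238.1)), (np.int64(-14), np.float64(37.2), np.float64(238.0)), (np.int64(-10), np.float64(37.1), np.float64(238.3)), (np.int64(-6), np.float64(37.2), np.float64(238.1)), (np.int64(-2), np.float64(37.2), np.float64(237.9)), (np.int64(2), np.float64(37.2), np.float64(238.3)), (np.int64(6), np.float64(37.1), np.float64(238.0)), (np.int64(10), np.float64(37.3), np.float64(238.3)), (np.int64(14), np.float64(38.4), np.float64(238.5)), (np.int64(18), np.float64(38.2), np.float64(239.6)), (np.int64(22), np.float64(37.3), np.float64(238.0)), (np.int64(26), np.float64(37.2), np.float64(238.0)), (np.int64(30), np.float64(37.3), np.float64(238.1)), (np.int64(34), np.float64(37.1), np.float64(238.1))]
```

Emit:
{"name": "drive_tool", "arguments": {"deltas": [[[0,0,-0.5],[0,0,0],1],[[0,0,-0.5],[0,0,0],1],[[0,0,-0.4],[0,0,0],1],[[0,0,-0.3],[0,0,0],1],[[0,0,-0.3],[0,0,0],1],[[0,0,-0.2],[0,0,0],1],[[0,0,-0.1],[0,0,0],1],[[0,0,-0.06],[0,0,0],1],[[0,0,0],[0,0,0],1],[[0,0,0],[0,0,0],1]]}}

```text
clock: 8.8
position: [505.0, 132.7, 206.4]
tool_rot: [2.482, 1.926, 0.001]
contact_force: [0.5, 0.2, -8.4]
width: 0.099
grip_force: 79.0
```

Emit:
{"name": "drive_tool", "arguments": {"deltas": [[[0,0,-0.05],[0,0,0],1],[[0,0,-0.04],[0,0,0],1],[[0,0,0],[0,0,0],1],[[0,0,0],[0,0,0],1]]}}

```text
clock: 9.2
position: [505.1, 132.6, 204.3]
tool_rot: [2.482, 1.925, 0.001]
contact_force: [1.2, -1.8, -1.8]
width: 0.097
grip_force: 79.8
```

Emit:
{"name": "drive_tool", "arguments": {"deltas": [[[0,0,-0.01],[0,0,0],1],[[0,0,0],[0,0,0],0.6],[[0,0,0],[0,0,0],0.3],[[0,0,0],[0,0,0],-0.2],[[0,0,0],[0,0,0],-0.2],[[0,0,0],[0,0,0],-0.2],[[0,0,0.3],[0,0,0],-0.2],[[0,0,0.8],[0,0,0],-0.2],[[0,0,1],[0,0,0],-0.2],[[0,0,1],[0,0,0],0.5],[[0,0,1],[0,0,0],1],[[0,0,1],[0,0,0],1],[[0,0,0.4],[0,0,0],1],[[0,0,0],[0,0,0],1],[[0,0,0],[0,0,0],1]]}}

```text
clock: 10.7
position: [504.8, 132.7, 340.0]
tool_rot: [-2.482, -1.925, 0.001]
contact_force: [-0.3, -0.4, -0.9]
width: -0.004
grip_force: 0.0
```

Run:
```python
from h import *
s=bot.sense(); print(s['clock'],s['position'],s['width'],s['contact_force'])
a,_=snap('wrist','w4');b,_=snap('side','si4')
cv2.imwrite('pics/m4.png',np.hstack([a[80:380,150:500],cv2.resize(b[150:270,260:420],(400,300))]))
w=cloud('w4'); im=load('w4')['im']
a=np.radians(-14.4);ex=np.array([np.cos(a),np.sin(a)]);ey=np.array([-ex[1],ex[0]]);o=np.array([491.4,136.1])
x=(w[...,:2]-o)@ex;y=(w[...,:2]-o)@ey;z=w[...,2]
for nm,k in dict(bar=(z>224)&(z<234)&(abs(x-14)<12)&(abs(y)<45),pad=(z>180)&(z<192)&(x>-48)&(x<0)&(abs(y)<16)&(im.max(2)<70),rimL=(z>174)&(z<182)&(y>30)&(y<42)&(abs(x)<45)).items():
  if k.sum()>5: print(nm,k.sum(),'x',np.percentile(x[k],[2,98]).round(1),'y',np.percentile(y[k],[2,98]).round(1),'z',np.median(z[k]).round(1), cv2.minAreaRect(w[k][:,:2].astype(np.float32)), np.polyfit(x[k],z[k],1)[0].round(3))
```

```text
10.7 [504.81876533 132.66250524 340.00059113] -0.003912606364961426 [-0.28486274 -0.36549611 -0.88060429]
bar 1085 x [10.7 20.5] y [-33.2  35.9] z 227.5 ((506.6618347167969, 133.21495056152344), (72.90523529052734, 9.992277145385742), 75.89260864257812) 0.003
pad 919 x [-39.7  -6. ] y [-10.3  12.3] z 186.0 ((469.0782775878906, 142.84390258789062), (23.19971466064453, 35.44570541381836), 76.06623077392578) 0.005
rimL 343 x [-31.7  35.9] y [30.9 37.5] z 177.9 ((501.66986083984375, 169.17367553710938), (8.689421653747559, 69.0290298461914), 75.25055694580078) 0.004
```

View pics/m4.png

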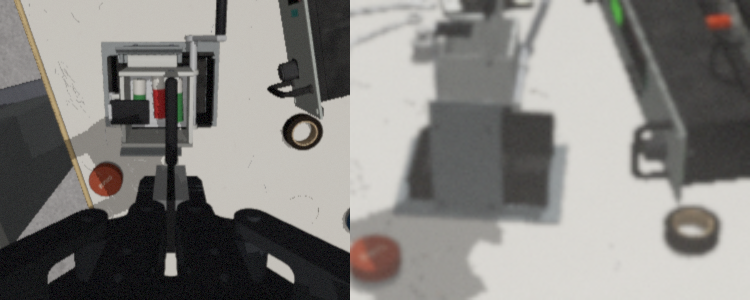

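Left: the carrier sits level on the stand, with the pad at (128,110), bar at (171,110) and tin at (105,178). Heights match home. Next I turn the tool 90° so the closed fingers are clear of the bar, and move over the pad.

Emit:
{"name": "drive_tool", "arguments": {"deltas": [[[-0.12,0.04,0],[0,0,1],1],[[-0.12,0.04,0],[0,0,1],1],[[-0.12,0.04,0],[0,0,1],1],[[-0.12,0.04,0],[0,0,1],1],[[-0.12,0.04,0],[0,0,1],1],[[-0.12,0.04,0],[0,0,1],1],[[-0.12,0.04,0],[0,0,1],1],[[-0.12,0.04,0],[0,0,1],1],[[-0.12,0,0],[0,0,1],1],[[-0.12,0,-0.3],[0,0,1],1],[[-0.04,0,-0.6],[0,0,1],1],[[0,0,-0.6],[0,0,1],1],[[0,0,-0.6],[0,0,1],1],[[0,0,-0.6],[0,0,1],1],[[0,0,-0.6],[0,0,1],1],[[0,0,-1],[0,0,0],1],[[0,0,-0.9],[0,0,0],1],[[0,0,-0.5],[0,0,0],1],[[0,0,0],[0,0,0],1],[[0,0,0],[0,0,0],1]]}}

```text
clock: 12.8
position: [474.0, 140.7, 199.1]
tool_rot: [0.393, 3.117, 0.0]
contact_force: [-0.3, 0.3, 0.6]
width: -0.0
grip_force: 0.0
```

Emit:
{"name": "drive_tool", "arguments": {"deltas": [[[0,0,-0.2],[0,0,0],1],[[0,0,-0.2],[0,0,0],1],[[0,0,-0.1],[0,0,0],1],[[0,0,-0.1],[0,0,0],1],[[0,0,0],[0,0,0],1]]}}

```text
clock: 13.3
position: [474.3, 140.6, 183.8]
tool_rot: [0.394, 3.116, 0.0]
contact_force: [5.2, -1.4, 4.5]
width: -0.001
grip_force: 2.7
```

Run:
```python
from h import *
s=bot.sense(); print(s['clock'],s['position'],s['contact_force'],s['wrist_torque'])
a,_=snap('scene','sc5');b,_=snap('side','si5')
cv2.imwrite('pics/m5.png',np.hstack([cv2.resize(a[130:250,260:420],(400,300),interpolation=2),cv2.resize(b[150:270,260:420],(400,300))]))
```

```text
13.3 [474.3413638  140.59085295 183.84996493] [ 5.15968473 -1.36611249  4.54460289] [-0.2018899  -0.75203793 -0.02077257]
```

View pics/m5.png

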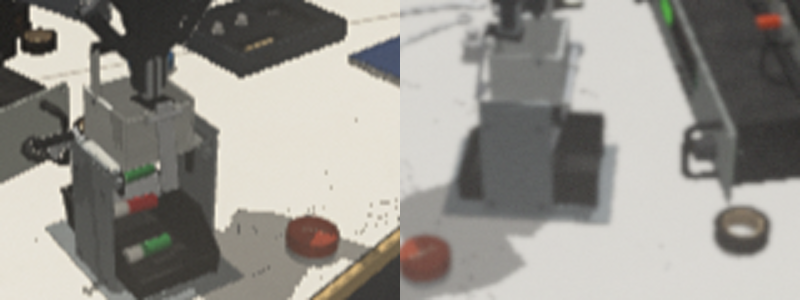

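The trap has opened and the cells (red and green, around (140,175)–(150,245)) are sliding out. I'll lift away and check.

Emit:
{"name": "drive_tool", "arguments": {"deltas": [[[0,0,0],[0,0,0],1],[[0,0,0.2],[0,0,0],1],[[0,0,0.6],[0,0,0],1],[[0,0,1],[0,0,0],1],[[0,0,1],[0,0,0],1],[[0,0,1],[0,0,0],1],[[0,0,1],[0,0,0],1],[[0,0,1],[0,0,-1],1],[[0,0,0.3],[0,0,-1],1],[[0,0,0],[0,0,-1],1],[[0,0,0],[0,0,-1],1],[[0,0,0],[0,0,-1],1],[[0,0,0],[0,0,-1],1],[[0,0,0],[0,0,-1],1],[[0,0,0],[0,0,-1],1],[[0,0,0],[0,0,-1],1],[[0,0,0],[0,0,-1],1],[[0,0,0],[0,0,-1],1],[[0,0,0],[0,0,-1],1],[[0,0,0],[0,0,-1],1]]}}

```text
clock: 15.4
position: [473.5, 140.7, 336.9]
tool_rot: [-2.271, -2.17, 0.0]
contact_force: [0.2, -0.1, 0.1]
width: -0.0
grip_force: 0.0
```

Run:
```python
from h import *
s=bot.sense(); print(s['clock'],s['position'],s['tool_rot'],s['contact_force'])
a,_=snap('scene','sc6');b,_=snap('wrist','w6')
cv2.imwrite('pics/m6.png',np.hstack([cv2.resize(a[130:250,260:420],(400,300),interpolation=2),b[50:350,140:540]]))
w=cloud('w6'); im=load('w6')['im']
a=np.radians(-14.4);ex=np.array([np.cos(a),np.sin(a)]);ey=np.array([-ex[1],ex[0]]);o=np.array([491.4,136.1])
x=(w[...,:2]-o)@ex;y=(w[...,:2]-o)@ey;z=w[...,2]
for nm,k in dict(bar=(z>224)&(z<234)&(abs(x-14)<12)&(abs(y)<45),pin=(z>140)&(z<200)&(y>68)&(y<106)&(x>-60)&(x<80)&(im.max(2)<70),rimL=(z>174)&(z<182)&(y>30)&(y<42)&(abs(x)<45)).items():
  if k.sum()>5: print(nm,k.sum(),'x',np.percentile(x[k],[2,50,98]).round(1),'y',np.percentile(y[k],[2,98]).round(1),'z',np.median(z[k]).round(1), cv2.minAreaRect(w[k][:,:2].astype(np.float32)))
```

```text
15.4 [473.53516464 140.735631   336.92640396] [-2.27144127e+00 -2.16967541e+00  2.60088117e-04] [ 0.22016515 -0.06875383  0.05931992]
bar 1074 x [10.7 15.1 20.2] y [-33.3  36. ] z 227.5 ((506.6313171386719, 132.84271240234375), (73.70832824707031, 10.160676002502441), 75.42748260498047)
pin 355 x [-13.5  -9.6  -5.4] y [ 72.2 105.2] z 159.4 ((504.6068420410156, 224.09400939941406), (34.46030807495117, 11.324196815490723), 76.39730834960938)
rimL 320 x [-31.8  -2.7  35.7] y [30.8 37.6] z 177.8 ((501.6788635253906, 168.95896911621094), (8.128314018249512, 69.81452941894531), 75.15340423583984)
```

View pics/m6.png

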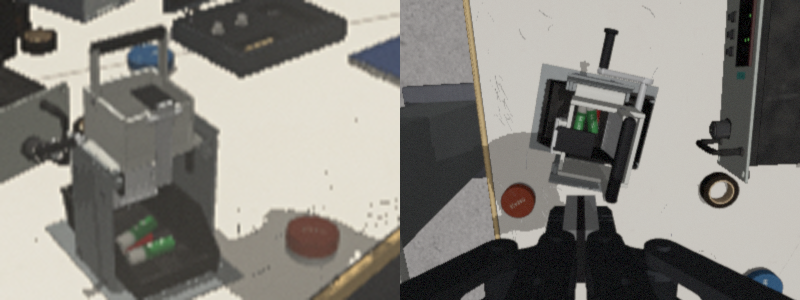

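Scene crop: the carrier is home and all three cells lie in the bin around (145,235). Wrist crop: the pin is at (608,45), which means the trap is open. I move beside it, in front of the pin.

Emit:
{"name": "drive_tool", "arguments": {"deltas": [[[-0.08,0.95,-0.3],[0,0,-0.5],1],[[-0.08,0.95,-0.3],[0,0,-0.5],1],[[-0.08,0.95,-0.3],[0,0,-0.5],1],[[-0.08,0.95,-0.3],[0,0,-0.5],1],[[0,0,-1],[0,0,0],1],[[0,0,-1],[0,0,0],1],[[0,0,-1],[0,0,0],1],[[0,0,-1],[0,0,0],1],[[0,0,-1],[0,0,0],1],[[0,0,-0.8],[0,0,0],1],[[0,0,-0.4],[0,0,0],1],[[0,0,-0.15],[0,0,0],1],[[0,0,0],[0,0,0],1],[[0,0,0],[0,0,0],1]]}}

```text
clock: 16.9
position: [466.3, 235.9, 148.5]
tool_rot: [2.481, 1.926, 0.002]
contact_force: [0.8, 0.2, 0.7]
width: 0.0
grip_force: 0.0
```

Emit:
{"name": "drive_tool", "arguments": {"deltas": [[[0.29,-0.075,0],[0,0,0],1],[[0.29,-0.075,0.03],[0,0,0],1],[[0.29,-0.075,0.04],[0,0,0],1],[[0.29,-0.075,0.06],[0,0,0],1],[[0.29,-0.075,0.06],[0,0,0],1],[[0.29,-0.075,0.06],[0,0,0],1],[[0.29,-0.075,0.06],[0,0,0],1],[[0.29,-0.075,0.06],[0,0,0],1],[[0.29,-0.075,0.06],[0,0,0],1],[[0,0,0],[0,0,0],1]]}}

```text
clock: 17.9
position: [532.0, 218.3, 157.7]
tool_rot: [-2.483, -1.925, 0.001]
contact_force: [-0.6, 0.1, 1.0]
width: 0.003
grip_force: 0.3
```

Emit:
{"name": "drive_tool", "arguments": {"deltas": [[[0.15,-0.038,0.03],[0,0,0],1],[[0.15,-0.038,0.03],[0,0,0],1],[[0.15,-0.038,0],[0,0,0],1],[[0.1,-0.026,0],[0,0,0],1],[[0.1,-0.026,0],[0,0,0],1],[[0,0,0],[0,0,0],1]]}}

```text
clock: 18.5
position: [547.6, 214.6, 159.5]
tool_rot: [-2.482, -1.926, 0.0]
contact_force: [-0.4, 0.3, -0.1]
width: 0.002
grip_force: 0.4
```

```bash
cat > pin.py <<'E'
from h import *
import sys
f=sys.argv[1]; s=bot.sense(); print(s['clock'],s['position'],s['contact_force'])
a=np.radians(-14.4);ex=np.array([np.cos(a),np.sin(a)]);ey=np.array([-ex[1],ex[0]]);o=np.array([491.4,136.1])
print('tool in stand',(s['position'][:2]-o)@ex,(s['position'][:2]-o)@ey)
snap('wrist',f); w=cloud(f); im=load(f)['im']
x=(w[...,:2]-o)@ex;y=(w[...,:2]-o)@ey;z=w[...,2]
for nm,k in dict(pin=(z>150)&(z<200)&(y>90)&(y<110)&(x>-20)&(x<80)&(im.max(2)<70),bar=(z>224)&(z<234)&(abs(x-14)<12)&(abs(y)<45)).items():
  print(nm,k.sum()); 
  if k.sum()>5: print('x',np.percentile(x[k],[2,50,98]).round(1),'y',np.percentile(y[k],[2,98]).round(1),'z',np.percentile(z[k],[50,95]).round(1))
E
python3 pin.py w7
```

```text
18.5 [547.62200077 214.56627938 159.48440977] [-0.40504458  0.34957175 -0.12123695]
tool in stand 34.94191306880982 89.98295995337598
pin 2955
x [23.7 38.4 57.9] y [ 91.2 103.1] z [178.5 197.2]
bar 0
```

Emit:
{"name": "drive_tool", "arguments": {"deltas": [[[0.1,-0.026,0],[0,0,0],1],[[0.1,-0.026,0],[0,0,0],1],[[0,0,0],[0,0,0],1]]}}

```text
clock: 18.85
position: [552.7, 213.3, 159.5]
tool_rot: [2.482, 1.926, 0.0]
contact_force: [-0.9, 0.3, 0.3]
width: -0.002
grip_force: 0.4
```

Emit:
{"name": "drive_tool", "arguments": {"deltas": [[[0.08,-0.02,0],[0,0,0],1],[[0.08,-0.02,0],[0,0,0],1],[[0,0,0],[0,0,0],1]]}}

```text
clock: 19.15
position: [556.7, 212.3, 159.6]
tool_rot: [2.482, 1.926, 0.0]
contact_force: [-0.2, 0.1, 0.0]
width: 0.002
grip_force: 0.4
```

Run:
```python
from h import *
a=np.radians(-14.4);ex=np.array([np.cos(a),np.sin(a)]);ey=np.array([-ex[1],ex[0]]);o=np.array([491.4,136.1])
snap('side','si8');snap('wrist','w8')
for f in('w8','si8'):
  w=cloud(f);x=(w[...,:2]-o)@ex;y=(w[...,:2]-o)@ey;z=w[...,2]
  for lo,hi in((60,69),(69,78),(78,90),(90,100),(100,108)):
    k=(z>150)&(z<192)&(y>lo)&(y<hi)&(x>-30)&(x<85)
    if k.sum()>3: 
      print(f,lo,k.sum()); h=np.histogram(x[k],np.arange(-10,86,6))[0]; print(h, [np.median(z[k&(x>e)&(x<e+6)]).round() if (k&(x>e)&(x<e+6)).any() else 0 for e in np.arange(-10,80,6)])
```

```text
w8 78 83
[ 0  0  0  0  0  0  0  0  0  0  0 11 72  0  0] [0, 0, 0, 0, 0, 0, 0, 0, 0, 0, 0, np.float64(166.0), np.float64(165.0), 0, 0]
w8 90 1012
[  0   0   0   0   0   0   0 346  30   0 201 303 132   0   0] [0, 0, 0, 0, 0, 0, 0, np.float64(178.0), np.float64(178.0), 0, np.float64(178.0), np.float64(172.0), np.float64(166.0), 0, 0]
w8 100 1346
[  0   0   0   0   0   0   0   0 359 438 195 197 157   0   0] [0, 0, 0, 0, 0, 0, 0, 0, np.float64(180.0), np.float64(180.0), np.float64(176.0), np.float64(166.0), np.float64(165.0), 0, 0]
si8 60 6
[0 0 0 0 0 0 0 0 0 0 3 3 0 0 0] [0, 0, 0, 0, 0, 0, 0, 0, 0, 0, np.float64(151.0), np.float64(157.0), 0, 0, 0]
si8 69 7
[0 0 0 0 0 0 0 0 5 1 1 0 0 0 0] [0, 0, 0, 0, 0, 0, 0, 0, np.float64(173.0), np.float64(179.0), np.float64(168.0), 0, 0, 0, 0]
si8 78 101
[ 0  0  0  0  0  0  0 20 24 20 28  9  0  0  0] [0, 0, 0, 0, 0, 0, 0, np.float64(178.0), np.float64(178.0), np.float64(176.0), np.float64(179.0), np.float64(178.0), 0, 0, 0]
si8 90 5
[0 0 0 0 0 0 0 0 0 0 0 4 1 0 0] [0, 0, 0, 0, 0, 0, 0, 0, 0, 0, 0, np.float64(170.0), np.float64(169.0), 0, 0]
```

Emit:
{"name": "drive_tool", "arguments": {"deltas": [[[0.06,-0.015,0],[0,0,0],1],[[0,0,0],[0,0,0],1]]}}

```text
clock: 19.45
position: [558.0, 212.0, 159.6]
tool_rot: [2.482, 1.926, -0.0]
contact_force: [-0.6, -0.1, -0.1]
width: 0.001
grip_force: 0.4
```

Emit:
{"name": "drive_tool", "arguments": {"deltas": [[[0.06,-0.015,0],[0,0,0],1],[[0,0,0],[0,0,0],1]]}}

```text
clock: 19.65
position: [559.6, 211.5, 159.6]
tool_rot: [2.482, 1.926, 0.0]
contact_force: [-0.6, 0.2, 0.4]
width: 0.001
grip_force: 0.4
```

Emit:
{"name": "drive_tool", "arguments": {"deltas": [[[0.06,-0.015,0],[0,0,0],1],[[0,0,0],[0,0,0],1]]}}

```text
clock: 19.85
position: [561.0, 211.2, 159.5]
tool_rot: [-2.482, -1.926, 0.0]
contact_force: [0.6, 0.8, 0.5]
width: -0.001
grip_force: 0.5
```

Emit:
{"name": "drive_tool", "arguments": {"deltas": [[[0.06,-0.015,0],[0,0,0],1],[[0,0,0],[0,0,0],1]]}}

```text
clock: 20.05
position: [562.4, 210.8, 159.3]
tool_rot: [-2.482, -1.926, 0.001]
contact_force: [-0.6, 0.5, -0.3]
width: 0.001
grip_force: 0.5
```

Emit:
{"name": "drive_tool", "arguments": {"deltas": [[[0.06,-0.015,0],[0,0,0],1],[[0,0,0],[0,0,0],1]]}}

```text
clock: 20.25
position: [564.0, 210.4, 159.4]
tool_rot: [-2.482, -1.926, 0.0]
contact_force: [-1.6, -0.1, -1.5]
width: 0.001
grip_force: 0.6
```

Run:
```python
from h import *
b,_=snap('wrist','w9');c,_=snap('side','si9')
cv2.imwrite('pics/m9.png',np.hstack([b[0:400:,140:540],cv2.resize(c[130:250,275:395],(400,400),interpolation=2)]))
```

```text
(no output)
```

View pics/m9.png

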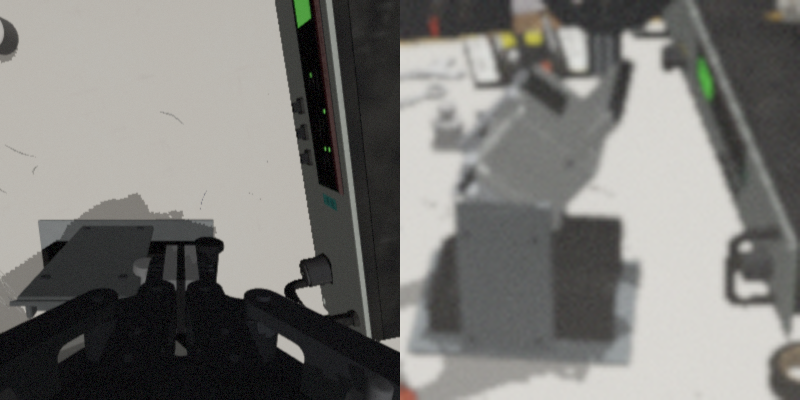

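The side crop shows the carrier tipping backward under the push, because the snap force exceeds its light weight. I'll measure the tilt before retreating.

Run:
```python
from h import *
a=np.radians(-14.4);ex=np.array([np.cos(a),np.sin(a)]);ey=np.array([-ex[1],ex[0]]);o=np.array([491.4,136.1])
for f in('si4','si9'):
  w=cloud(f);im=load(f)['im'];x=(w[...,:2]-o)@ex;y=(w[...,:2]-o)@ey;z=w[...,2]
  k=(abs(y+37)<5)&(abs(x)<80)&(z>100)&(z<260); q=np.c_[x[k],z[k]]   # right wall + post outline
  print(f,k.sum(),cv2.minAreaRect(q.astype(np.float32)))
  for xb in range(-60,80,10):
    s=k&(x>xb)&(x<xb+10)
    if s.sum()>3: print(xb,np.percentile(z[s],[3,97]).round(0),s.sum())
```

```text
si4 681 ((-0.6597328186035156, 162.631103515625), (75.4051284790039, 130.947265625), 8.363604545593262)
-40 [134. 179.] 35
-30 [131. 178.] 71
-20 [132. 178.] 79
-10 [131. 179.] 77
0 [132. 206.] 87
10 [133. 228.] 155
20 [106. 179.] 108
30 [105. 180.] 63
40 [118. 129.] 6
si9 630 ((19.19047737121582, 170.192626953125), (125.02823638916016, 78.94872283935547), 60.76997375488281)
-50 [138. 141.] 4
-40 [133. 154.] 18
-30 [138. 168.] 18
-20 [153. 178.] 45
-10 [147. 192.] 74
0 [140. 200.] 97
10 [134. 194.] 91
20 [109. 186.] 98
30 [130. 178.] 73
40 [146. 185.] 47
50 [154. 198.] 32
60 [188. 212.] 21
70 [201. 212.] 12
```

Tilt is about 30°, but the carrier still leans on the finger. I'll back off slowly so it settles down onto the ledges.

Emit:
{"name": "drive_tool", "arguments": {"deltas": [[[-0.1,0.026,0],[0,0,0],1],[[-0.1,0.026,0],[0,0,0],1],[[-0.1,0.026,0],[0,0,0],1],[[-0.1,0.026,0],[0,0,0],1],[[-0.1,0.026,0],[0,0,0],1],[[-0.1,0.026,0],[0,0,0],1],[[-0.1,0.026,0],[0,0,0],1],[[-0.1,0.026,0],[0,0,0],1],[[-0.1,0.026,0],[0,0,0],1],[[-0.1,0.026,0],[0,0,0],1],[[0,0,0],[0,0,0],1]]}}

```text
clock: 21.45
position: [538.6, 217.1, 159.6]
tool_rot: [-2.482, -1.926, 0.0]
contact_force: [-0.6, 0.0, 0.9]
width: -0.0
grip_force: 0.4
```

```bash
cat > tilt.py <<'E'
from h import *
import sys
f=sys.argv[1]
s=bot.sense();a=np.radians(-14.4);ex=np.array([np.cos(a),np.sin(a)]);ey=np.array([-ex[1],ex[0]]);o=np.array([491.4,136.1])
print(s['clock'],'tool',(s['position'][:2]-o)@ex,(s['position'][:2]-o)@ey,s['position'][2],s['contact_force'])
snap('side',f)
w=cloud(f);im=load(f)['im'];x=(w[...,:2]-o)@ex;y=(w[...,:2]-o)@ey;z=w[...,2]
k=(abs(y+37)<5)&(abs(x)<80)&(z>100)&(z<260); q=np.c_[x[k],z[k]]
print([(xb,np.percentile(z[k&(x>xb)&(x<xb+10)],[3,97]).round(0).tolist()) for xb in range(-60,80,10) if (k&(x>xb)&(x<xb+10)).sum()>3])
k=(z>140)&(z<195)&(y>62)&(y<108)&(x>-30)&(x<90); print('lever side',[(xb,np.median(z[k&(x>xb)&(x<xb+5)]).round(),int((k&(x>xb)&(x<xb+5)).sum())) for xb in range(-30,90,5) if (k&(x>xb)&(x<xb+5)).sum()>2])
E
python3 tilt.py si10
```

```text
21.45 tool 25.62632185118993 90.16901014892224 159.56717283417998 [-0.63284829  0.04594447  0.91653377]
[(-40, [138.0, 155.0]), (-30, [151.0, 169.0]), (-20, [154.0, 178.0]), (-10, [148.0, 191.0]), (0, [139.0, 199.0]), (10, [132.0, 192.0]), (20, [108.0, 185.0]), (30, [127.0, 178.0]), (40, [143.0, 186.0]), (50, [153.0, 196.0]), (60, [190.0, 212.0]), (70, [205.0, 211.0])]
lever side [(10, np.float64(180.0), 12), (15, np.float64(184.0), 15), (20, np.float64(180.0), 20), (25, np.float64(180.0), 22), (30, np.float64(178.0), 26), (35, np.float64(176.0), 29), (40, np.float64(174.0), 19), (45, np.float64(172.0), 19)]
```

Emit:
{"name": "drive_tool", "arguments": {"deltas": [[[-0.1,0.03,0.2],[0,0,0],1],[[0,0,0.6],[0,0,0],1],[[0,0,1],[0,0,0],1],[[0,0,1],[0,0,0],1],[[0,0,1],[0,0,0],1],[[0,0,1],[0,0,0],1],[[0,-0.5,1],[0,0,0],0],[[-0.1,-1,1],[0,0,0],-0.2],[[-0.1,-1,0.2],[0,0,0],-0.2],[[-0.1,-1,0],[0,0,0],-0.2],[[-0.1,-1,0],[0,0,0],-0.2],[[-0.1,-1,0],[0,0,0],-0.2],[[-0.1,-1,0],[0,0,0],-0.2],[[0,0,0],[0,0,0],-0.2],[[0,0,0],[0,0,0],-0.2]]}}

```text
clock: 23.0
position: [521.4, 54.9, 335.7]
tool_rot: [2.483, 1.924, 0.002]
contact_force: [0.2, -0.7, 0.6]
width: 0.598
grip_force: 0.0
```

```bash
python3 tilt.py si11
python3 - <<'E'
from h import *
snap('wrist','w11')
a=np.radians(-14.4);ex=np.array([np.cos(a),np.sin(a)]);ey=np.array([-ex[1],ex[0]]);o=np.array([491.4,136.1])
w=cloud('w11');im=load('w11')['im'];x=(w[...,:2]-o)@ex;y=(w[...,:2]-o)@ey;z=w[...,2]
k=(z>195)&(z<240)&(x>50)&(x<95)&(abs(y)<45)
print('bar',k.sum()); 
if k.sum()>9: print(cv2.minAreaRect(np.c_[x[k],y[k]].astype(np.float32)),np.percentile(z[k],[5,50,95]),np.percentile(y[k],[2,98]),np.polyfit(x[k],z[k],1),np.polyfit(y[k],x[k],1),np.polyfit(y[k],z[k],1))
k=(z>140)&(z<215)&(y>66)&(y<110)&(x>-40)&(x<100); print('pin',k.sum(), [(xb,np.percentile(z[k&(x>xb)&(x<xb+5)],[50,95]).round().tolist(),int((k&(x>xb)&(x<xb+5)).sum())) for xb in range(-40,100,5) if (k&(x>xb)&(x<xb+5)).sum()>2])
k=(abs(y-35)<3)&(z>140)&(z<215)&(abs(x)<80);print('rimL',[(xb,np.percentile(z[k&(x>xb)&(x<xb+5)],95).round()) for xb in range(-60,80,5) if (k&(x>xb)&(x<xb+5)).sum()>2])
E
```

```text
23.0 tool 49.241452179304645 -71.15400522528537 335.72252629858355 [ 0.18616879 -0.65811142  0.62689999]
[(-40, [138.0, 184.0]), (-30, [137.0, 186.0]), (-20, [135.0, 185.0]), (-10, [134.0, 183.0]), (0, [133.0, 182.0]), (10, [133.0, 220.0]), (20, [111.0, 228.0]), (30, [116.0, 178.0])]
lever side [(-15, np.float64(163.0), 3), (-10, np.float64(165.0), 16), (-5, np.float64(164.0), 21)]
bar 0
pin 484 [(-10, [163.0, 165.0], 163), (-5, [163.0, 165.0], 235), (0, [160.0, 162.0], 36), (5, [153.0, 155.0], 18), (10, [148.0, 150.0], 17), (15, [143.0, 146.0], 12)]
rimL [(-30, np.float64(186.0)), (-25, np.float64(186.0)), (-20, np.float64(185.0)), (-15, np.float64(184.0)), (-10, np.float64(184.0)), (-5, np.float64(183.0)), (0, np.float64(182.0)), (5, np.float64(181.0)), (10, np.float64(181.0)), (15, np.float64(205.0)), (30, np.float64(177.0)), (35, np.float64(176.0)), (40, np.float64(175.0))]
```

The carrier has dropped back with the front about 9 mm high, on the front stop, and the trap is open. I'll locate the bar to regrip it and reseat the carrier.

Run:
```python
from h import *
a=np.radians(-14.4);ex=np.array([np.cos(a),np.sin(a)]);ey=np.array([-ex[1],ex[0]]);o=np.array([491.4,136.1])
w=cloud('w11');x=(w[...,:2]-o)@ex;y=(w[...,:2]-o)@ey;z=w[...,2]
k=(z>212)&(z<240)&(x>-10)&(x<50)&(abs(y)<45)
print(k.sum(),cv2.minAreaRect(np.c_[x[k],y[k]].astype(np.float32)),np.percentile(z[k],[5,50,95]),np.percentile(y[k],[2,98]))
k=(abs(y-35)<3)&(z>165)&(z<192)&(abs(x)<60);print('rimL x',np.percentile(x[k],[1,99]),np.polyfit(x[k],z[k],1))
k=(abs(y+35)<3)&(z>165)&(z<192)&(abs(x)<60);print('rimR x',k.sum(),np.percentile(x[k],[1,99]),np.polyfit(x[k],z[k],1))
```

```text
1428 ((25.82488441467285, -2.0021934509277344), (73.67942810058594, 12.735101699829102), 87.74515533447266) [223.04724732 226.84472405 228.38870535] [-36.953024    33.59416741]
rimL x [-27.35528442  39.90491492] [-9.40840038e-02  1.79342457e+02]
rimR x 368 [-29.76831723  37.37254009] [-1.23015744e-01  1.78921020e+02]
```

Emit:
{"name": "drive_tool", "arguments": {"deltas": [[[-0.07,0.59,-0.3],[0.066,0.258,-0.076],-0.2],[[-0.07,0.59,-0.3],[0.066,0.258,-0.076],-0.2],[[-0.07,0.59,-0.3],[0.066,0.258,-0.076],-0.2],[[-0.07,0.59,-0.3],[0.066,0.258,-0.076],-0.2],[[-0.07,0.59,-0.3],[0.066,0.258,-0.076],-0.2],[[0,0,-1],[0,0,0],-0.2],[[0,0,-1],[0,0,0],-0.2],[[0,0,-1],[0,0,0],-0.2],[[0,0,-0.5],[0,0,0],-0.2],[[0,0,-0.29],[0,0,0],-0.2],[[0,0,0],[0,0,0],-0.2],[[0,0,0],[0,0,0],1],[[0,0,0],[0,0,0],1],[[0,0,0],[0,0,0],1],[[0,0,0],[0,0,0],1],[[0,0,0],[0,0,0],1]], "grip_force": 60}}

```text
clock: 24.7
position: [512.8, 129.1, 203.2]
tool_rot: [-2.43, -1.809, 0.128]
contact_force: [-0.9, 0.8, 5.5]
width: 0.107
grip_force: 58.7
```

Regripped. New idea: the carrier is too light to take the snap on the stand, so I'll keep it in the gripper and swing the lever against the rear edge of the stand's right cheek. First I lift it and level it.

Emit:
{"name": "drive_tool", "arguments": {"deltas": [[[0,0,0.3],[0,0,0],1],[[0,0,0.5],[0,0,0],1],[[-0.06,0.03,0.6],[-0.055,-0.215,0.063],1],[[-0.06,0.03,0.6],[-0.055,-0.215,0.063],1],[[-0.06,0.03,0.6],[-0.055,-0.215,0.063],1],[[-0.06,0.03,0.6],[-0.055,-0.215,0.063],1],[[-0.06,0.02,0.6],[-0.055,-0.215,0.063],1],[[0,0,0.6],[-0.055,-0.215,0.065],1],[[0,0,0.1],[0,0,0],1],[[0,0,0],[0,0,0],1],[[0,0,0],[0,0,0],1]], "grip_force": 110}}

```text
clock: 25.8
position: [505.1, 132.4, 313.9]
tool_rot: [-2.482, -1.925, 0.002]
contact_force: [-0.6, 1.0, -8.0]
width: 0.09
grip_force: 107.5
```

```bash
cat > held.py <<'E'
from h import *
import sys
f=sys.argv[1]; s=bot.sense(); M=cv2.Rodrigues(s['tool_rot'])[0]
a=np.arctan2(M[1,1],M[0,1]); t=s['position']
A=np.radians(-14.4);ex=np.array([np.cos(A),np.sin(A)]);ey=np.array([-ex[1],ex[0]]);o=np.array([491.4,136.1])
print(s['clock'],t,'yaw',np.degrees(a),'toolz',M[:,2].round(3),'F',s['contact_force'].round(1),s['grip_force'],'stand xy',((t[:2]-o)@ex).round(1),((t[:2]-o)@ey).round(1))
ex=np.array([np.cos(a),np.sin(a)]);ey=np.array([-ex[1],ex[0]])
oc=t[:2]-14*ex; snap('wrist',f); w=cloud(f)
x=(w[...,:2]-oc)@ex;y=(w[...,:2]-oc)@ey;z=w[...,2]-(t[2]-105.2)
k=(y>30)&(y<40)&(abs(x)<42)&(abs(z-79)<10)
print('rimL',k.sum(),'x',np.percentile(x[k],[1,99]).round(1),'yout',np.percentile(y[k],97).round(1),'slope,mid',np.polyfit(x[k],z[k],1).round(3),'yaw',np.polyfit(x[k],y[k],1)[0].round(3))
k=(z>40)&(z<95)&(y>74)&(y<104)&(x>-40)&(x<80)
if k.sum()>9: print('pin',k.sum(),'x',np.percentile(x[k],[5,50,95]).round(1),'y',np.percentile(y[k],[3,97]).round(1),'ztop',np.percentile(z[k],[50,95]).round(1))
E
python3 held.py w12
```

```text
25.8 [505.10819385 132.42064464 313.89667776] yaw -14.396696136708455 toolz [-0.002 -0.    -1.   ] F [-0.6  1.  -8. ] 107.51141667366028 stand xy 14.2 -0.2
rimL 1414 x [-33.1  35.3] yout 37.0 slope,mid [9.0000e-03 7.7835e+01] yaw 0.001
pin 1156 x [-14.   -9.1  -5. ] y [ 75.  103.3] ztop [60.6 62.6]
```

Emit:
{"name": "drive_tool", "arguments": {"deltas": [[[0.1,-0.5,0.1],[0,0,0],1],[[0.1,-1,0],[0,0,0],1],[[0.1,-1,0],[0,0,0],1],[[0.1,-1,0],[0,0,0],1],[[0.1,-1,0],[0,0,0],1],[[0.1,-1,0],[0,0,0],1],[[0.12,-0.5,-0.5],[0,0,0],1],[[0,0,-0.9],[0,0,0],1],[[0,0,-1],[0,0,0],1],[[0,0,-1],[0,0,0],1],[[0,0,-1],[0,0,0],1],[[0,0,-0.8],[0,0,0],1],[[0,0,-0.5],[0,0,0],1],[[0,0,-0.2],[0,0,0],1],[[0,0,0],[0,0,0],1],[[0,0,0],[0,0,0],1]]}}

```text
clock: 27.45
position: [523.5, -17.6, 170.7]
tool_rot: [2.482, 1.925, 0.001]
contact_force: [-0.3, -0.5, -7.8]
width: 0.098
grip_force: 107.6
```

```bash
python3 held.py w13
```

```text
27.45 [523.54054628 -17.5865484  170.73994706] yaw -14.390163868536566 toolz [ 0.001 -0.    -1.   ] F [-0.3 -0.5 -7.8] 107.57734537124634 stand xy 69.4 -140.9
rimL 1409 x [-33.   35.4] yout 37.1 slope,mid [1.1000e-02 7.7793e+01] yaw 0.002
pin 2190 x [-38.4 -13.9  -5.2] y [ 75.7 102.8] ztop [60.8 75.7]
```

Emit:
{"name": "drive_tool", "arguments": {"deltas": [[[-0.29,0.075,0],[0,0,0],1],[[-0.29,0.075,0],[0,0,0],1],[[-0.29,0.075,0],[0,0,0],1],[[-0.29,0.075,0],[0,0,0],1],[[-0.29,0.075,0],[0,0,0],1],[[-0.29,0.075,-0.2],[0,0,0],1],[[-0.29,0.075,-0.2],[0,0,0],1],[[-0.29,0.075,-0.2],[0,0,0],1],[[0,0,0],[0,0,0],1]]}}

```text
clock: 28.4
position: [464.0, -2.3, 153.8]
tool_rot: [-2.481, -1.925, 0.001]
contact_force: [0.8, -0.1, -8.0]
width: 0.096
grip_force: 109.1
```

```bash
python3 held.py w14
python3 - <<'E'
from h import *
E
```

```text
28.4 [464.01715528  -2.25245969 153.80069104] yaw -14.375088387785647 toolz [-0.001  0.    -1.   ] F [ 0.8 -0.1 -8. ] 109.14062976837158 stand xy 7.9 -140.8
rimL 1387 x [-32.8  35.6] yout 37.0 slope,mid [1.3000e-02 7.7891e+01] yaw 0.002
pin 7253 x [-30.    7.8  40.3] y [ 78.7 101.5] ztop [83.8 93.2]
```

Emit:
{"name": "drive_tool", "arguments": {"deltas": [[[-0.15,0.038,0],[0,0,0],1],[[-0.15,0.038,0],[0,0,0],1],[[-0.15,0.038,0],[0,0,0],1],[[-0.1,0.026,0],[0,0,0],1],[[-0.1,0.026,0],[0,0,0],1],[[0,0,0],[0,0,0],1]]}}

```text
clock: 29.05
position: [448.8, 1.7, 155.0]
tool_rot: [2.482, 1.926, 0.001]
contact_force: [0.8, -0.7, -6.6]
width: 0.09
grip_force: 109.3
```

Emit:
{"name": "drive_tool", "arguments": {"deltas": [[[-0.06,0.015,0],[0,0,0],1],[[0,0,0],[0,0,0],1]]}}

```text
clock: 29.25
position: [447.4, 2.1, 154.9]
tool_rot: [-2.482, -1.926, -0.0]
contact_force: [1.5, 0.0, -6.8]
width: 0.097
grip_force: 109.3
```

Emit:
{"name": "drive_tool", "arguments": {"deltas": [[[-0.06,0.015,0],[0,0,0],1],[[0,0,0],[0,0,0],1]]}}

```text
clock: 29.45
position: [445.8, 2.4, 154.8]
tool_rot: [-2.482, -1.926, 0.0]
contact_force: [1.3, -0.3, -8.0]
width: 0.094
grip_force: 109.3
```

Emit:
{"name": "drive_tool", "arguments": {"deltas": [[[-0.06,0.015,0],[0,0,0],1],[[0,0,0],[0,0,0],1]]}}

```text
clock: 29.65
position: [444.2, 2.8, 154.7]
tool_rot: [-2.482, -1.926, 0.0]
contact_force: [1.0, 0.5, -7.6]
width: 0.097
grip_force: 109.2
```

Emit:
{"name": "drive_tool", "arguments": {"deltas": [[[-0.05,0.013,0],[0,0,0],1],[[0,0,0],[0,0,0],1]]}}

```text
clock: 29.85
position: [443.0, 3.1, 154.8]
tool_rot: [-2.482, -1.926, 0.0]
contact_force: [0.6, -0.0, -7.2]
width: 0.091
grip_force: 109.2
```

Emit:
{"name": "drive_tool", "arguments": {"deltas": [[[-0.05,0.013,0],[0,0,0],1],[[0,0,0],[0,0,0],1]]}}

```text
clock: 30.05
position: [442.0, 3.5, 154.9]
tool_rot: [2.482, 1.925, 0.001]
contact_force: [3.2, 1.3, -7.8]
width: 0.092
grip_force: 109.1
```

Emit:
{"name": "drive_tool", "arguments": {"deltas": [[[-0.05,0.013,0],[0,0,0],1],[[0,0,0],[0,0,0],1]]}}

```text
clock: 30.25
position: [440.9, 3.8, 154.9]
tool_rot: [2.482, 1.925, 0.002]
contact_force: [5.6, 1.6, -9.9]
width: 0.09
grip_force: 109.0
```

Emit:
{"name": "drive_tool", "arguments": {"deltas": [[[-0.05,0.013,0],[0,0,0],1],[[0,0,0],[0,0,0],1]]}}

```text
clock: 30.45
position: [440.0, 4.1, 155.0]
tool_rot: [2.482, 1.925, 0.003]
contact_force: [9.0, 1.6, -10.2]
width: 0.093
grip_force: 109.0
```

Emit:
{"name": "drive_tool", "arguments": {"deltas": [[[-0.04,0.01,0],[0,0,0],1],[[0,0,0],[0,0,0],1]]}}

```text
clock: 30.65
position: [439.2, 4.4, 155.1]
tool_rot: [2.481, 1.924, 0.003]
contact_force: [11.9, 1.2, -10.5]
width: 0.093
grip_force: 109.1
```

Emit:
{"name": "drive_tool", "arguments": {"deltas": [[[0.1,-0.026,0],[0,0,0],1],[[0.3,-0.077,0],[0,0,0],1],[[0.4,-0.1,0],[0,0,0],1],[[0.4,-0.1,0],[0,0,0],1],[[0.3,-0.077,0.3],[0,0,0],1],[[0.3,-0.077,1],[0,0,0],1],[[0,0,1],[0,0,0],1],[[0,0,0.5],[0,0,0],1],[[0,0,0],[0,0,0],1],[[0,0,0],[0,0,0],1]]}}

```text
clock: 31.65
position: [483.3, -7.1, 224.0]
tool_rot: [-2.482, -1.925, 0.001]
contact_force: [0.5, -0.2, -7.8]
width: 0.091
grip_force: 109.2
```

```bash
python3 held.py w15
```

```text
31.65 [483.29173338  -7.11451111 223.95135293] yaw -14.387470734360218 toolz [-0.001  0.    -1.   ] F [ 0.5 -0.2 -7.8] 109.21382546424866 stand xy 27.8 -140.7
rimL 1414 x [-33.   35.3] yout 37.0 slope,mid [1.1000e-02 7.7795e+01] yaw 0.002
pin 1499 x [54.8 58.5 63.5] y [ 75.1 103.3] ztop [81.6 83.6]
```

The pin is at (59, 78) in the carrier frame, so the trap is shut and holding. I carry it back and set it home.

Emit:
{"name": "drive_tool", "arguments": {"deltas": [[[0,0,0.8],[0,0,0],1],[[0,0.3,0.85],[0,0,0],1],[[0.15,0.9,0],[0,0,0],1],[[0.15,0.9,0],[0,0,0],1],[[0.15,0.9,0],[0,0,0],1],[[0.15,0.9,0],[0,0,0],1],[[0.15,0.9,0],[0,0,0],1],[[0.12,0.79,0],[0,0,0],1],[[0,0,0],[0,0,0],1],[[0,0,0],[0,0,0],1]]}}

```text
clock: 32.7
position: [504.8, 132.7, 264.8]
tool_rot: [-2.481, -1.926, 0.003]
contact_force: [0.2, -0.5, -6.7]
width: 0.087
grip_force: 109.2
```

```bash
python3 held.py w16
```

```text
32.7 [504.83282369 132.74541801 264.80811631] yaw -14.336950627264814 toolz [-0.002 -0.001 -1.   ] F [ 0.2 -0.5 -6.7] 109.24853682518005 stand xy 13.8 0.1
rimL 1395 x [-33.1  35.4] yout 36.9 slope,mid [1.3000e-02 7.7848e+01] yaw 0.002
pin 1490 x [54.7 58.3 63.4] y [ 75.1 103.4] ztop [81.4 83.5]
```

Emit:
{"name": "drive_tool", "arguments": {"deltas": [[[0,0,-0.5],[0,0,0],1],[[0,0,-0.5],[0,0,0],1],[[0,0,-0.4],[0,0,0],1],[[0,0,-0.3],[0,0,0],1],[[0,0,-0.3],[0,0,0],1],[[0,0,-0.2],[0,0,0],1],[[0,0,-0.1],[0,0,0],1],[[0,0,-0.06],[0,0,0],1],[[0,0,-0.03],[0,0,0],1],[[0,0,0],[0,0,0],1],[[0,0,0],[0,0,0],1]]}}

```text
clock: 33.85
position: [505.2, 132.7, 206.6]
tool_rot: [2.482, 1.926, 0.0]
contact_force: [-0.4, 0.3, -6.3]
width: 0.098
grip_force: 109.1
```

Emit:
{"name": "drive_tool", "arguments": {"deltas": [[[0,0,-0.05],[0,0,0],1],[[0,0,-0.03],[0,0,0],1],[[0,0,0],[0,0,0],1],[[0,0,0],[0,0,0],1]]}}

```text
clock: 34.25
position: [505.2, 132.6, 204.3]
tool_rot: [-2.482, -1.926, 0.0]
contact_force: [-0.5, -0.2, -7.4]
width: 0.09
grip_force: 109.2
```

Emit:
{"name": "drive_tool", "arguments": {"deltas": [[[0,0,-0.03],[0,0,0],1],[[0,0,0],[0,0,0],1],[[0,0,0],[0,0,0],1]]}}

```text
clock: 34.55
position: [505.3, 132.7, 204.0]
tool_rot: [2.482, 1.926, 0.001]
contact_force: [-0.5, 2.8, -2.4]
width: 0.088
grip_force: 109.9
```

Contact: the stand is bearing the weight. I release and withdraw.

Emit:
{"name": "drive_tool", "arguments": {"deltas": [[[0,0,-0.02],[0,0,0],1],[[0,0,0],[0,0,0],0.6],[[0,0,0],[0,0,0],0.3],[[0,0,0],[0,0,0],-0.2],[[0,0,0],[0,0,0],-0.2],[[0,0,0],[0,0,0],-0.2],[[0,0,0.3],[0,0,0],-0.2],[[0,0,0.8],[0,0,0],-0.2],[[0,0,1],[0,0,0],-0.2],[[0,0,1],[0,0,0],-0.2],[[0,0,1],[0,0,0],0.5],[[0,0,1],[0,0,0],1],[[0,0,0.4],[0,0,0],1],[[0,0,0],[0,0,0],1],[[0,0,0],[0,0,0],1]]}}

```text
clock: 36.05
position: [505.1, 132.6, 339.5]
tool_rot: [-2.482, -1.925, 0.001]
contact_force: [-0.4, -0.3, 0.0]
width: 0.003
grip_force: 0.0
```

Run:
```python
from h import *
snap('wrist','w17');snap('scene','sc17')
w=cloud('w17'); im=load('w17')['im']
a=np.radians(-14.4);ex=np.array([np.cos(a),np.sin(a)]);ey=np.array([-ex[1],ex[0]]);o=np.array([491.4,136.1])
x=(w[...,:2]-o)@ex;y=(w[...,:2]-o)@ey;z=w[...,2]
for nm,k in dict(bar=(z>224)&(z<234)&(abs(x-14)<12)&(abs(y)<45),pad=(z>180)&(z<192)&(x>-48)&(x<0)&(abs(y)<16)&(im.max(2)<70),rimL=(z>174)&(z<182)&(y>30)&(y<42)&(abs(x)<45),pin=(z>140)&(z<200)&(y>74)&(y<104)&(x>-60)&(x<80)).items():
  print(nm,k.sum(),'x',np.percentile(x[k],[2,50,98]).round(1),'y',np.percentile(y[k],[2,98]).round(1),'z',np.median(z[k]).round(1),'slope',np.polyfit(x[k],z[k],1)[0].round(3), np.polyfit(x[k],y[k],1)[0].round(3))
# coloured cells in scene view
w=cloud('sc17');im=load('sc17')['im'].astype(int);hsv=cv2.cvtColor(load('sc17')['im'],cv2.COLOR_BGR2HSV)
x=(w[...,:2]-o)@ex;y=(w[...,:2]-o)@ey;z=w[...,2]
for nm,hu in(('green',(hsv[...,0]>45)&(hsv[...,0]<85)),('red',(hsv[...,0]<8)|(hsv[...,0]>172))):
  m=(hu&(hsv[...,1]>110)&(abs(x)<75)&(abs(y)<60)).astype(np.uint8)
  n,l,st,c=cv2.connectedComponentsWithStats(m)
  for i in range(1,n):
    if st[i,4]>5: print(nm,st[i,4],x[l==i].mean().round(),y[l==i].mean().round(),z[l==i].mean().round())
```

```text
bar 1036 x [10.8 15.  20. ] y [-33.5  35.3] z 227.5 slope -0.036 -0.066
pad 895 x [-39.9 -23.5  -6.6] y [-10.4  11.6] z 186.0 slope 0.002 0.007
rimL 292 x [-32.8  -3.6  35.3] y [30.7 37. ] z 178.0 slope 0.01 -0.003
pin 423 x [54.6 59.1 64.7] y [ 74.6 103.4] z 180.5 slope 0.117 0.037
red 12 -5.0 -5.0 18.0
```

Run:
```python
from h import *
a=np.radians(-14.4);ex=np.array([np.cos(a),np.sin(a)]);ey=np.array([-ex[1],ex[0]]);o=np.array([491.4,136.1])
for f in('sc6','sc17'):
  w=cloud(f);hsv=cv2.cvtColor(load(f)['im'],cv2.COLOR_BGR2HSV)
  x=(w[...,:2]-o)@ex;y=(w[...,:2]-o)@ey;z=w[...,2]
  for nm,hu in(('green',(hsv[...,0]>40)&(hsv[...,0]<90)),('red',(hsv[...,0]<8)|(hsv[...,0]>172))):
    m=(hu&(hsv[...,1]>70)&(abs(x)<120)&(abs(y)<120)&(hsv[...,2]>30)).astype(np.uint8)
    n,l,st,c=cv2.connectedComponentsWithStats(m)
    print(f,nm,[(int(st[i,4]),x[l==i].mean().round(),y[l==i].mean().round(),z[l==i].mean().round()) for i in range(1,n) if st[i,4]>4])
```

```text
sc6 green [(28, np.float64(-2.0), np.float64(-7.0), np.float64(31.0)), (44, np.float64(-22.0), np.float64(-12.0), np.float64(18.0))]
sc6 red [(23, np.float64(-6.0), np.float64(-1.0), np.float64(18.0))]
sc17 green [(23, np.float64(-6.0), np.float64(-3.0), np.float64(33.0)), (31, np.float64(-23.0), np.float64(-11.0), np.float64(18.0))]
sc17 red [(24, np.float64(-4.0), np.float64(-3.0), np.float64(17.0))]
```

```bash
python3 -c "
from plant import bot
print(bot.hand_in())"
```

```text
the job is handed in; nothing more can be done
None
```

I handed the job in at about 36 s with the carrier home on the stand, empty and latched, and all three cells in the bin. My first try at shutting the trap tipped the carrier about 30°, so I regripped it, shut the lever against the stand's right cheek and set it home again; I saw no sign the mass, tape or tin moved but did not measure them at the end.

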